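# Knock the press die's sprung pin home and latch the die

## Robot

A 6-joint arm with a two-finger parallel gripper is mounted at the origin on the work surface. World frame = base frame: x ahead of the robot, y to its left, z up, the work surface at z = 0. Lengths are in m, angles in rad, forces in N, time in s.
With the tool pointing down it reaches from about 0.35 to 0.775 m from the base axis. Payload 7.3 kg.
Tool frame: the origin (TCP) lies on the centre line of the jaws, within the pads' length; the fingertips stand robot.nose_length ahead of it and the grasp point (between the pads) is the TCP (robot.nose_length is the distance from the TCP to the fingertips, in m); z points along the fingers, y is the direction in which the jaws open and shut (so a half turn about z gives the same grasp; the last joint's range is limited). The gripper opens to 92 mm and grips with 3 to 60 N. Pads are 19 mm wide; open, the fingers measure 130 mm over their backs; the gripper's body (75 mm by 190 mm) begins 47 mm behind the grasp point.
Start: joints at [1.055, 0.342, 1.524, -0, 1.275, -0.146], TCP at [0.19, 0.49, 0.246] pointing down, gripper open.
Joint ranges: [-2.53, 2.53], [-0.77, 2.02], [0.04, 2.7], [-1, 4.14], [0.28, 2.66], [-3.11, 3.11]. Speed limits (rad/s): [2.57, 2.57, 3.14, 3.14, 3.14, 3.14].

## Interface

Orientations are given as [roll, pitch, yaw] about the fixed x, y, z axes, in that order (R = Rz(yaw) Ry(pitch) Rx(roll)).
In Python, from cell import robot, read_camera gives the robot as it stands.
- The arm moves only by the shell command python3 -m crank 'ROWS' [FORCE]. ROWS is JSON, a list of rows, each a list of 7 numbers: the shift along the tool's x, y, z in cm, then the turn, a rotation vector about the tool's x, y, z in degrees, then the opening, from 0 (shut) to 1 (fully open). In form: [[tx, ty, tz, wx, wy, wz, jaw], ...]. A call has 1 to 5 rows; each row is the pose to reach, as a shift and turn from the pose commanded when the call began, along the tool's axes at that moment; what a row does not reach only later rows make up. A row lasts 1/8 s, in which the tool goes at most 62.5 mm and 10.7 degrees, less where a joint would pass 70% of its speed; a pose out of reach is approached as far as the arm can. A call with a gripper value outside its range is refused whole. The fingers move at their own pace and stop on an object; FORCE is the grip in N (left out, the last holds). Time passes only in rows, so rows that repeat a pose let the fingers close. It gives the time, the measured TCP pose, the force and the opening at its end, in the units of the state.
- robot.observe(): the state, without advancing time (a new reading comes with each control period).
- read_camera(name): name is "scene" or "side" or "wrist"; returns a dict with "frame" (400x640x3 uint8, red, green, blue), "intrinsics" (3x3 intrinsics, pixels), "distortion" ([k1, k2, p1, p2, k3] as OpenCV has them; the pictures are not rectified), "R" (3x3) and "t" (3): a world point X has camera coordinates R X + t. Camera axes: x right, y down, z forward; pixel columns grow to the right and rows downward; lengths in m; the calibration is good to about 2 mm. A picture is of the moment at which its call begins. There is no depth.
- robot.hand_in(): hands the job in, once; it reports no verdict.
The state is a dict: "time": time; "qpos": joint angles; "qvel": joint speeds; "joint_efforts": joint torques, N m; "tool_pos": TCP position; "tool_rot": TCP orientation; "contact_force": force on the tool from outside, world axes, zero at the start; "torque": the same for the moment, N m; "opening": finger opening in m.
Only numpy, scipy, OpenCV 4.12 (cv2) and the standard library are available. Lean on these libraries where they do the work, as an engineer would, in place of code of your own. Each camera call takes 0.05 s, during which the arm holds its last target.

## Task

Lock the tart die in its press bed. Take the wooden mallet and tap the steel spring pin down until you feel it land solidly on its hidden stop, touching the pin with nothing but the mallet and not battering it once it is home; stand the mallet upright on its striking face on the wooden board again, and then turn the latch handle clockwise over its hump until it drops into its low notch across the die. Leave the cakes and the ring mould alone.

Things in the scene. Friction and masses are not known exactly. Their poses are not given: they have to be found in the camera images.
- mallet_grip (a point): A point in the mallet's handle, 60 mm from the head's axis. The handle is dark wood, 26 mm wide and high, flat-sided, level, its middle 45 mm above the lower striking face, and runs 28 to 150 mm from the head's axis. +x points along the handle to the head, z up along the head's axis. The mallet (about 0.4 kg) stands on one flat face of its head.
- mallet_head (a point): Centre of the mallet's pale wooden round head (56 mm diameter, 70 mm tall), 35 mm above its lower striking face; same axes as the grip.
- board: Fixed wooden board, 170 x 170 mm, 12 mm thick, on which the mallet stands; the origin is the centre of its underside.
- bed: Fixed press bed: steel plate 150 mm (x) by 270 mm (y), 24 mm thick; origin at the centre of its underside, z up. On it, along its own y: at +90 mm the pin's block (54 x 50 mm, top 54 mm above the table), at 0 the round fluted die (100 mm diameter, top 42 mm above the table), at -90 mm the latch.
- pin: Spring pin with a round steel cap, 32 mm in diameter; origin on the cap's flat top, 92 to 100 mm above the table at the start. It moves straight down against 6 to 10 N and stays where it is left. A hidden stiff padded stop ends its travel somewhere between 64 and 82 mm; only the rise in force tells. Land it there with over 10 N beyond the 6 to 10 N; over 32 N beyond is battering.
- latch_knob (a point): Middle of the latch's black upright knob: 20 mm diameter, from 18 mm below to 22 mm above this point. It stands 80 mm from the latch's axis on the end of a steel lever 18 mm wide and 10 mm thick, whose upper face is 20 mm below this point. At the start it is towards the bed's -x, 82 mm above the table.
- latch_axis (a point): Point on the upright axis of the latch, on the hub's top.
- latch (a joint): Angle of the latch, rad: 0 with the lever along the bed's -x, growing clockwise from above to a stop at 1.57, the lever along the bed's +y, across the die. It rides up a cam, 8 mm at 1.0 rad, then drops to 7 mm below its start at 1.57. A spring presses it down: short of 1.0 rad it slides back, beyond it falls into the notch. 2 N at the knob turns it.
- cake1: Glazed cake on a biscuit, 80 mm diameter, 48 mm tall, on the white tray; leave it.
- cake2: A second such cake; leave it.
- mould: Thin steel ring mould, 80 mm diameter, 50 mm tall; leave it.
There are look-alikes about, which are no part of the job. What is meant by the part that bears mallet_grip is not green, and is the smaller of those in its own colour.

How it is judged:
By the outcome, as a careful person would: the job done as asked, in the order asked, and still so for the second after the job is handed in, with the robot touching nothing.
It also fails if it takes over 64 s, if anything falls off the work surface, if the arm or the gripper's body presses on something with over 40 N, if the wrist force passes 120 N, or if a joint passes its speed limit or range.

## Working session

There is one attempt and no reset: what is moved stays moved. The work goes in short steps, Python scripts to look and compute and a shell command to move; the robot and the scene stay as the last step left them, time stands still between calls to the robot, and variables do not carry over. Pictures are saved under pics/ and viewed, and the job is handed in when it is done.

```bash
ls; mkdir -p pics; cat > h.py <<'E'
import numpy as np, cv2, json
from cell import robot, read_camera
from scipy.spatial.transform import Rotation as Ro
E
python3 - <<'E'
from h import *
for n in ["scene","side","wrist"]:
    c=read_camera(n); cv2.imwrite(f"pics/{n}0.png",c["frame"][:,:,::-1])
    np.savez(f"{n}0.npz",**{k:np.array(v) for k,v in c.items()})
    print(n,np.round(-np.array(c["R"]).T@c["t"],3))
o=robot.observe();print(o, robot.nose_length)
E
```

```text
pics
scene [ 1.004 -0.718  1.182]
side [0.368 1.137 1.037]
wrist [0.129 0.513 0.385]
{'time': 0.15, 'qpos': array([ 1.05500414e+00,  3.42556561e-01,  1.52476167e+00, -2.12626116e-05,
        1.27538914e+00, -1.46018344e-01]), 'qvel': array([-0.00064819, -0.00289236, -0.00352467,  0.00030607, -0.00217549,
        0.00092589]), 'joint_efforts': array([ 1.75979323e-03, -4.31468582e+01, -2.44353515e+01,  7.19342474e-02,
        5.36916603e-02, -1.01413300e-04]), 'tool_pos': array([0.18959905, 0.48928376, 0.24522031]), 'tool_rot': array([-3.14048685e+00, -1.42072112e-04,  2.77182494e+00]), 'contact_force': array([-0.11339912,  0.07758656,  0.49716316]), 'torque': array([-0.02699472,  0.01444409,  0.01521807]), 'opening': 0.09219149702496819} 0.019
```

View pics/scene0.png

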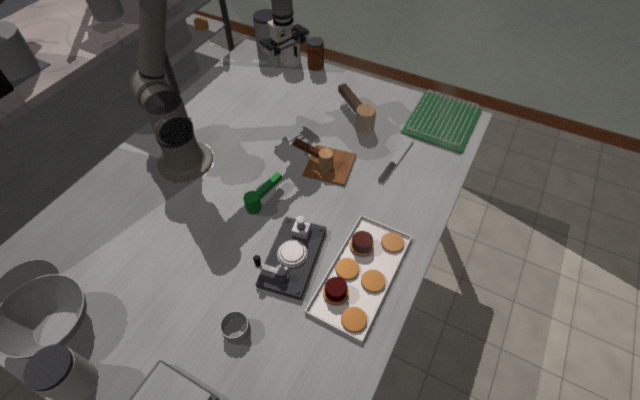

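View pics/side0.png

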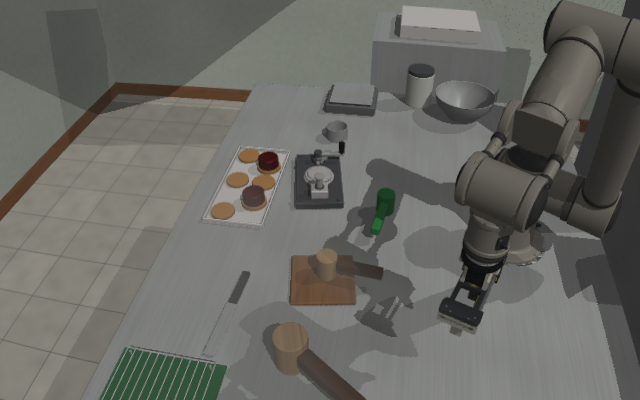

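View pics/wrist0.png

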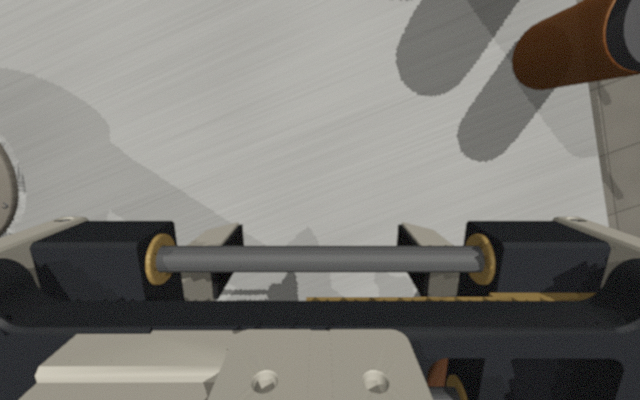

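Mallets in the scene view are a pale head on the board at (326,160), a larger brown one at (365,118) and a green one at (253,203). The one on the board fits: it isn't green and it is the smaller of the two wooden ones. I'll confirm it and measure in enlarged crops.

```bash
python3 - <<'E'
from h import *
def crop(n,x0,y0,w,h,s,out):
    f=cv2.imread(f"pics/{n}0.png")[y0:y0+h,x0:x0+w]
    f=cv2.resize(f,None,fx=s,fy=s,interpolation=cv2.INTER_CUBIC)
    f=cv2.convertScaleAbs(f,alpha=1.4,beta=15)
    for i in range(0,w,10):
        cv2.line(f,(i*s,0),(i*s,6 if (x0+i)%50 else 14),(0,255,255),1)
        if (x0+i)%20==0: cv2.putText(f,str(x0+i),(i*s,24),0,.4,(0,255,255),1)
    for i in range(0,h,10):
        cv2.line(f,(0,i*s),(6,i*s),(0,255,255),1)
        if (y0+i)%20==0: cv2.putText(f,str(y0+i),(8,i*s+4),0,.4,(0,255,255),1)
    cv2.imwrite("pics/"+out,f)
crop("scene",280,100,110,95,7,"sm.png")
crop("scene",240,205,100,100,6,"sb.png")
crop("side",280,240,110,70,7,"dm.png")
crop("side",280,130,80,85,7,"db.png")
E
```

```text
(no output)
```

View pics/sm.png

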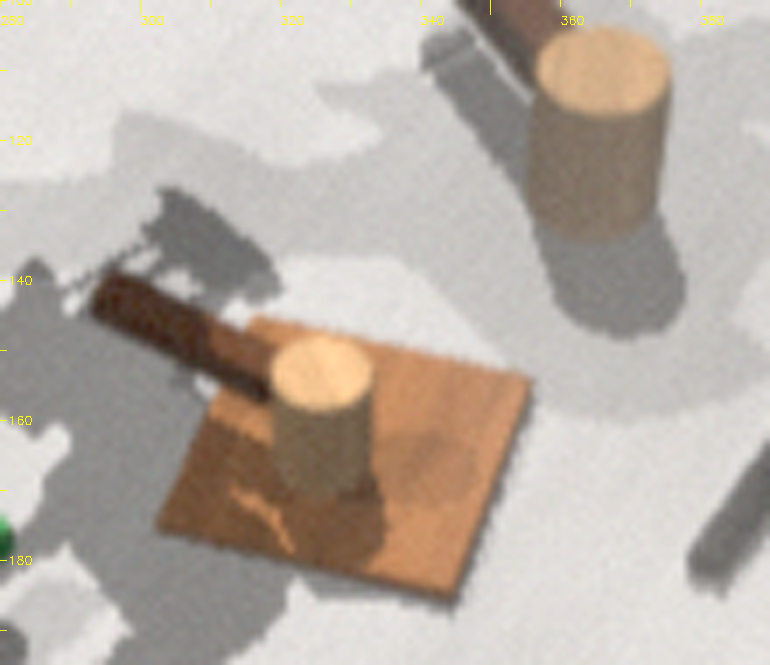

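View pics/sb.png

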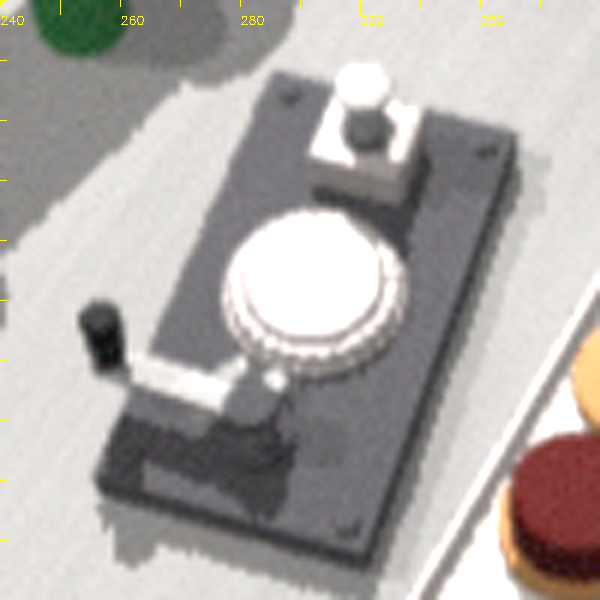

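View pics/dm.png

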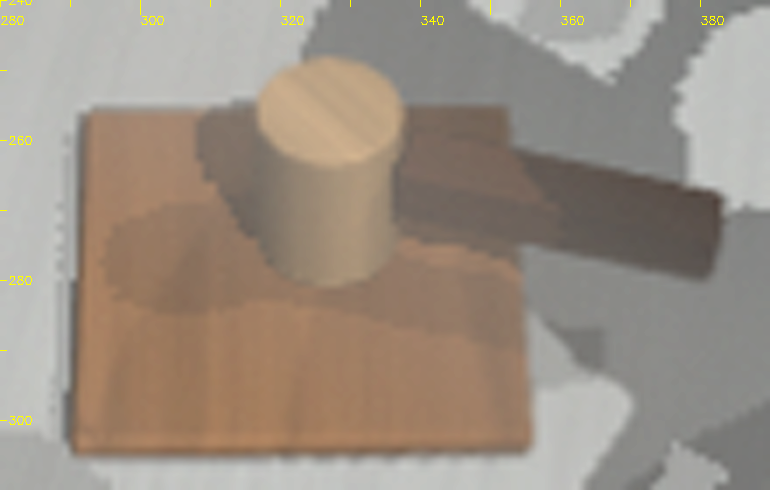

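View pics/db.png

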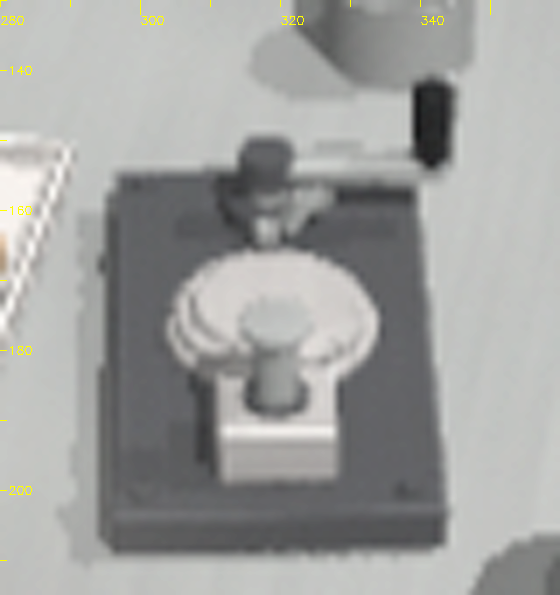

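The crop confirms it: the small mallet stands on the board, with its head top at scene (326,153.3) and side (327.1,255.9). The pin cap is at scene (300.5,219) and the knob at scene (257,261). Next I triangulate these.

```bash
cat >> h.py <<'E'
def cam(n): return np.load(n+"0.npz") if isinstance(n,str) else n
def ray(n,uv):
    c=cam(n); p=cv2.undistortPoints(np.array([[uv]],float),c["intrinsics"],c["distortion"])[0,0]
    d=c["R"].T@np.array([p[0],p[1],1]); o=-c["R"].T@c["t"]; return o,d/np.linalg.norm(d)
def atz(n,uv,z):
    o,d=ray(n,uv); return o+d*(z-o[2])/d[2]
def tri(a,b):
    A=0;B=0
    for n,uv in (("scene",a),("side",b)):
        o,d=ray(n,uv); P=np.eye(3)-np.outer(d,d); A=A+P; B=B+P@o
    return np.linalg.solve(A,B)
def proj(n,X):
    c=cam(n); return cv2.projectPoints(np.array(X,float).reshape(-1,3),cv2.Rodrigues(c["R"])[0],c["t"],c["intrinsics"],c["distortion"])[0][:,0]
E
python3 - <<'E'
from h import *
np.set_printoptions(precision=4,suppress=True)
T=lambda l,a,b,z:print(l,tri(a,b),atz("scene",a,z)[:2],atz("side",b,z)[:2])
T("head",(326,153.3),(327.1,255.9),.082)
T("pin",(300.5,219),(319.4,176),.096)
T("knob",(257.3,261.2),(341.9,147.4),.082)
for l,a,b in (("c1",(285.8,217),(343.6,203.6)),("c2",(326.3,227.2),(295,203.1)),("c3",(300.6,297.5),(296.9,155.4)),("c4",(256.3,285),(338.9,155.4))): T(l,a,b,.024)
for l,a in zip("abcd",((315.3,145.3),(355.5,154.3),(344.5,184.5),(302.3,175.3))): print(l,atz("scene",a,.012)[:2])
for l,a in zip("abcd",((292.2,255.8),(352.6,255.3),(355.8,303.8),(290.8,303.8))): print(l,atz("side",a,.012)[:2])
print("hend",atz("scene",(295.3,141),.07), atz("side",(382,270),.05))
E
```

```text
head [0.5074 0.2307 0.0787] [0.51   0.2281] [0.5059 0.2333]
pin [ 0.5803 -0.0833  0.0956] [ 0.5811 -0.0834] [ 0.5797 -0.0831]
knob [ 0.536  -0.2723  0.08  ] [ 0.538  -0.2729] [ 0.5347 -0.2701]
c1 [ 0.5003 -0.0552  0.0186] [ 0.5038 -0.0581] [ 0.4986 -0.0496]
c2 [ 0.6474 -0.0288  0.0231] [ 0.6475 -0.0294] [ 0.6473 -0.0277]
c3 [ 0.6957 -0.2888  0.0183] [ 0.6978 -0.2908] [ 0.6933 -0.2812]
c4 [ 0.5517 -0.317   0.0144] [ 0.557 -0.32 ] [ 0.5485 -0.3045]
a [0.4195 0.3077]
b [0.5841 0.3381]
c [0.6145 0.1783]
d [0.4531 0.1439]
a [0.6121 0.1826]
b [0.4461 0.1533]
c [0.4177 0.3216]
d [0.5808 0.3487]
hend [0.3686 0.2411 0.07  ] [0.361  0.2304 0.05  ]
```

```bash
python3 - <<'E'
from h import *
np.set_printoptions(precision=4,suppress=True)
def draw(n,x0,y0,w,h,s,out,polys):
    f=cv2.imread(f"pics/{n}0.png")[y0:y0+h,x0:x0+w]
    f=cv2.convertScaleAbs(cv2.resize(f,None,fx=s,fy=s,interpolation=cv2.INTER_CUBIC),alpha=1.4,beta=15)
    for P,c in polys:
        p=((proj(n,P)+.5-[x0,y0])*s).round().astype(int); cv2.polylines(f,[p],True,c,1)
    return f
th=np.linspace(0,6.283,40)
def circ(c,r,z): return np.c_[c[0]+r*np.cos(th),c[1]+r*np.sin(th),0*th+z]
def rect(c,yaw,x0,x1,y0,y1,z):
    p=np.array([[x0,y0],[x1,y0],[x1,y1],[x0,y1]]); R=np.array([[np.cos(yaw),-np.sin(yaw)],[np.sin(yaw),np.cos(yaw)]])
    return np.c_[p@R.T+c,np.full(4,z)]
G,Y=(0,255,0),(255,255,0)
h=np.array([.5075,.231]); y=np.radians(-3)
pm=[(circ(h,.028,.082),G),(circ(h,.028,.012),G),(rect(h,y,-.15,-.028,-.013,.013,.070),G),(rect(h,y,-.15,-.028,-.013,.013,.044),Y)]
b=np.array([.599,-.1725]); yb=np.radians(10.7); R=np.array([[np.cos(yb),-np.sin(yb)],[np.sin(yb),np.cos(yb)]])
pin=b+R@[0,.09]; ax=b+R@[0,-.09]; kn=ax+R@[-.08,0]; print(pin,ax,kn)
pb=[(rect(b,yb,-.075,.075,-.135,.135,.024),G),(circ(pin,.016,.096),G),(circ(b,.05,.042),Y),(circ(kn,.01,.104),G),(circ(kn,.01,.064),G)]
a=draw("scene",285,125,65,60,6,"",pm); c=draw("side",280,240,110,70,5,"",pm)
d=draw("scene",245,210,85,95,4,"",pb); e=draw("side",285,135,70,80,4,"",pb)
def st(a,b):
    H=max(a.shape[0],b.shape[0]); z=np.zeros((H,a.shape[1]+b.shape[1],3),np.uint8); z[:a.shape[0],:a.shape[1]]=a; z[:b.shape[0],a.shape[1]:]=b; return z
m=st(a,c); cv2.imwrite("pics/ov1.png",cv2.resize(m,None,fx=.84,fy=.84) if m.shape[1]>800 else m); cv2.imwrite("pics/ov2.png",st(d,e))
print("green head",atz("scene",(253,195),.08), tri((252.5,196),(386,194)), "gh end",tri((278,178),(377,227)))
E
```

```text
[ 0.5823 -0.0841] [ 0.6157 -0.2609] [ 0.5371 -0.2758]
green head [ 0.38  -0.064  0.08 ] [ 0.3731 -0.0617  0.0684] gh end [0.3917 0.0656 0.0454]
```

View pics/ov1.png

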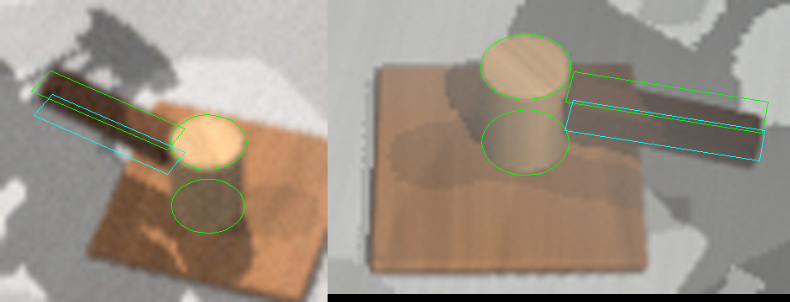

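View pics/ov2.png

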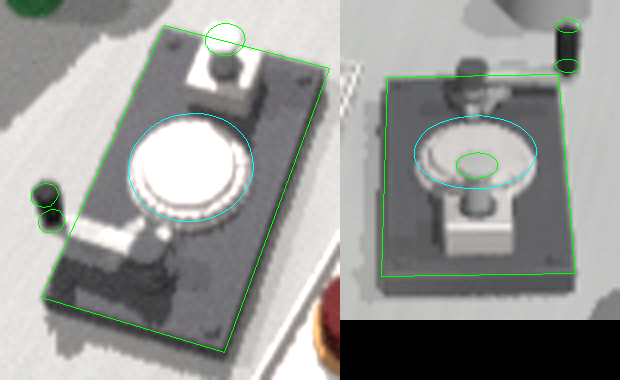

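The overlay matches to within 2–3 mm, with the handle's yaw about −5°. I move over the handle first, at a safe height.

```bash
python3 -m crank '[[-6,-2.4,0.5,0,0,-3,1],[-12,-4.8,1,0,0,-6,1],[-18,-7.2,1.5,0,0,-9,1],[-24,-9.6,2,0,0,-12,1],[-30,-12,3,0,0,-15,1]]' 60
```

```text
time: 0.78
tool_pos: [0.4187, 0.2759, 0.2175]
tool_rot: [3.141, 0.001, 3.035]
contact_force: [0.2, 0.8, -0.2]
opening: 0.0917
```

```bash
python3 -m crank '[[0,0,2,0,0,0,1],[0,0,4,0,0,0,1],[0,0,4,0,0,0,1]]'; cat >> h.py <<'E'
def snap(n,out,box=None,s=1):
    c=read_camera(n); np.savez(out+".npz",**{k:np.array(v) for k,v in c.items()})
    f=c["frame"][:,:,::-1]
    if box: f=f[box[1]:box[3],box[0]:box[2]]
    f=cv2.resize(f,None,fx=s,fy=s,interpolation=cv2.INTER_CUBIC); cv2.imwrite(f"pics/{out}.png",f)
def to(xyz=None,yaw=None):
    "tool-frame shift (cm) and turn (deg) from measured pose"
    o=robot.observe(); R=Ro.from_euler("xyz",o["tool_rot"]); 
    if xyz is not None: print("shift cm",np.round(R.inv().apply(np.array(xyz)-o["tool_pos"])*100,2))
    if yaw is not None: print("turn deg",np.round((R.inv()*Ro.from_euler("xyz",[np.pi,0,yaw])).as_rotvec(degrees=True),1))
    print("pose",np.round(o["tool_pos"],4),np.round(o["tool_rot"],3),"F",np.round(o["contact_force"],1),"t",round(o["time"],2),"q",np.round(o["qpos"],2))
E
python3 - <<'E'
from h import *
snap("wrist","w1"); snap("side","s1",(270,220,400,320),6)
to((.4627,.235,.057),np.radians(175))
E
```

```text
time: 1.15
tool_pos: [0.4165, 0.2768, 0.1761]
tool_rot: [-3.14, -0.003, 3.033]
contact_force: [-0.2, 0.5, 1.0]
opening: 0.0919
shift cm [-4.96 -3.75 12.09]
turn deg [ 0.   0.  -1.2]
pose [0.4174 0.2776 0.1779] [3.141 0.    3.034] F [ 0.2 -0.1  1.1] t 1.25 q [ 0.43  0.37  1.69  0.    1.08 -1.03]
```

View pics/w1.png

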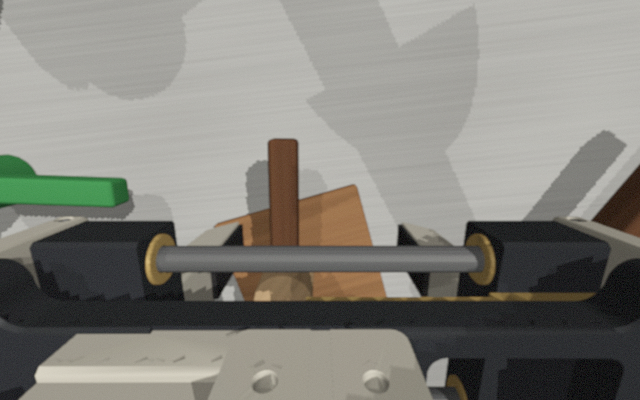

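View pics/s1.png

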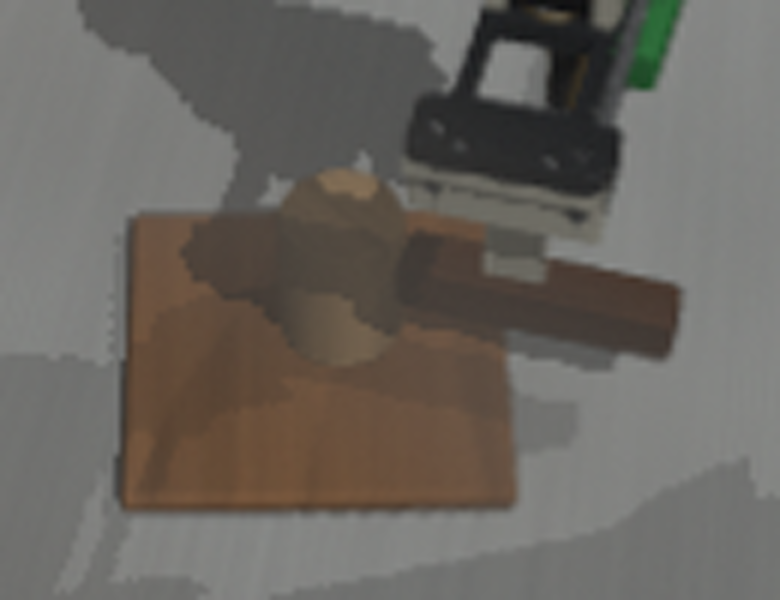

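The wrist view shows the handle running straight down, with its end at (269–298,140) and edges at (271–299,240). So it is already almost aligned with the tool. I measure it from this view.

```bash
python3 - <<'E'
from h import *
w=np.load("w1.npz")
np.set_printoptions(precision=4,suppress=True)
for uv in ((269.5,141),(297.5,141),(271.5,240),(299,240)): print(atz(w,uv,.07))
a=(atz(w,(269.5,141),.07)+atz(w,(297.5,141),.07))/2; b=(atz(w,(271.5,240),.07)+atz(w,(299,240),.07))/2
d=(b-a)/np.linalg.norm(b-a); print("yaw",np.degrees(np.arctan2(d[1],d[0])),"head",a+d*.15,"grip45",a+d*.105)
g=a+d*.105
to((g[0],g[1],.057),np.arctan2(d[1],d[0])+np.pi)
E
```

```text
[0.359  0.2391 0.07  ]
[0.3616 0.2629 0.07  ]
[0.449  0.2274 0.07  ]
[0.4517 0.2529 0.07  ]
yaw -6.926814671318983 head [0.5092 0.233  0.07  ] grip45 [0.4646 0.2384 0.07  ]
shift cm [-5.11 -3.39 12.09]
turn deg [0.  0.  0.8]
pose [0.4174 0.2776 0.1779] [3.141 0.    3.034] F [ 0.2 -0.1  1.1] t 1.25 q [ 0.43  0.37  1.69  0.    1.08 -1.03]
```

```bash
python3 -m crank '[[-3,-2,2,0,0,0.8,1],[-5.1,-3.4,4,0,0,0.8,1],[-5.1,-3.4,8,0,0,0.8,1],[-5.1,-3.4,11,0,0,0.8,1],[-5.1,-3.4,12,0,0,0.8,1]]' 60
python3 - <<'E'
from h import *
to((.4646,.2384,.057))
E
```

```text
time: 1.88
tool_pos: [0.464, 0.2382, 0.0568]
tool_rot: [-3.141, -0.001, 3.02]
contact_force: [0.5, 0.9, 0.5]
opening: 0.0915
shift cm [-0.06  0.03 -0.02]
pose [0.464  0.2382 0.0568] [-3.141e+00 -1.000e-03  3.020e+00] F [0.5 0.9 0.5] t 1.88 q [ 0.33  0.57  1.76  0.    0.82 -1.12]
```

Aligned, so I close the jaws.

```bash
python3 -m crank '[[0,0,0,0,0,0,0.15],[0,0,0,0,0,0,0.15],[0,0,0,0,0,0,0.15],[0,0,0,0,0,0,0.15],[0,0,0,0,0,0,0.15]]' 60
```

```text
time: 2.5
tool_pos: [0.4645, 0.2381, 0.0578]
tool_rot: [3.141, 0.0, 3.02]
contact_force: [-0.8, -0.4, 0.0]
opening: 0.0463
```

```bash
python3 -m crank '[[0,0,0,0,0,0,0.05],[0,0,0,0,0,0,0.05],[0,0,0,0,0,0,0.05],[0,0,0,0,0,0,0.05]]' 60; python3 -m crank '[[0,0,-1,0,0,0,0.05],[0,0,-3,0,0,0,0.05],[0,0,-3,0,0,0,0.05]]' 60
python3 - <<'E'
from h import *
snap("side","s2",(270,210,400,310),6); to()
E
```

```text
time: 3.0
tool_pos: [0.4642, 0.238, 0.0574]
tool_rot: [-3.141, -0.0, 3.02]
contact_force: [-0.3, -0.7, 0.9]
opening: 0.0257
time: 3.38
tool_pos: [0.4652, 0.2385, 0.0888]
tool_rot: [3.14, 0.003, 3.02]
contact_force: [0.4, -0.2, -3.9]
opening: 0.0259
pose [0.4646 0.2383 0.0879] [3.141e+00 1.000e-03 3.020e+00] F [-0.2 -0.4 -4.5] t 3.42 q [ 0.33  0.52  1.73  0.    0.89 -1.12]
```

View pics/s2.png

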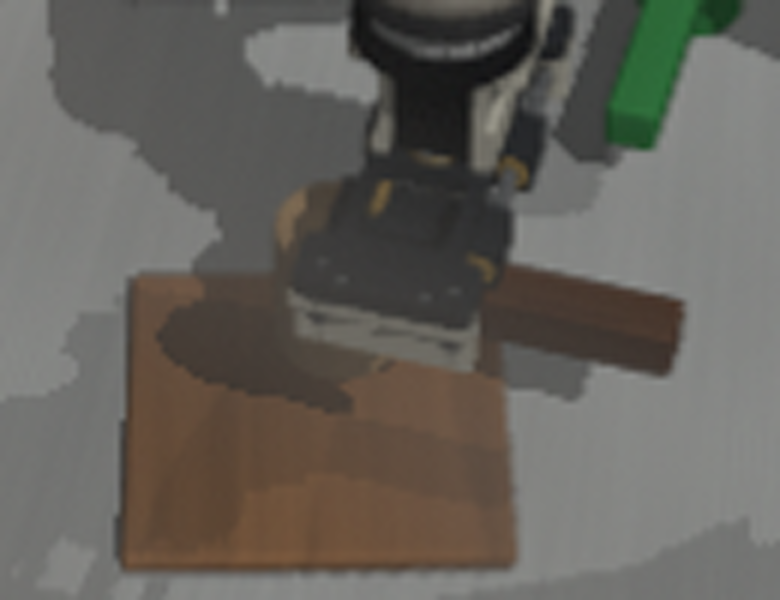

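Held: opening 26 mm, weight about 4 N. I carry it at a safe height to above the pin.

```bash
python3 - <<'E'
from h import *
to((.537,-.078,.17),3.02)
E
```

```text
shift cm [-11.04 -30.51  -8.22]
turn deg [ 0.   0.1 -0. ]
pose [0.4646 0.2383 0.0879] [3.141e+00 1.000e-03 3.020e+00] F [-0.2 -0.4 -4.5] t 3.42 q [ 0.33  0.52  1.73  0.    0.89 -1.12]
```

```bash
python3 -m crank '[[0,-0.5,-3,0,0,0,0.05],[-1,-3,-7,0,0,0,0.05],[-3,-8,-8.3,0,0,0,0.05],[-5,-13,-8.3,0,0,0,0.05],[-7,-18,-8.3,0,0,0,0.05]]' 60
python3 -m crank '[[-2,-5,0,0,0,0,0.05],[-3.5,-10,0,0,0,0,0.05],[-4,-12,0,0,0,0,0.05],[-4,-12.5,0,0,0,0,0.05],[-4,-12.5,0,0,0,0,0.05]]' 60
python3 - <<'E'
from h import *
snap("side","s3",(250,90,410,210),5); snap("scene","c3",(230,130,370,250),5); to((.537,-.078,.17),3.02)
E
```

```text
time: 4.05
tool_pos: [0.5117, 0.0494, 0.1698]
tool_rot: [3.141, -0.001, 3.02]
contact_force: [1.3, 0.6, -4.0]
opening: 0.0254
time: 4.68
tool_pos: [0.5359, -0.0771, 0.17]
tool_rot: [3.141, -0.001, 3.02]
contact_force: [0.5, 1.1, -4.8]
opening: 0.0259
shift cm [-0.1  -0.13  0.03]
turn deg [ 0.  -0.   0.1]
pose [ 0.5361 -0.0766  0.1703] [ 3.141e+00 -1.000e-03  3.021e+00] F [-0.1  0.5 -3.5] t 4.78 q [-0.28  0.44  1.59  0.    1.11 -1.73]
```

View pics/s3.png

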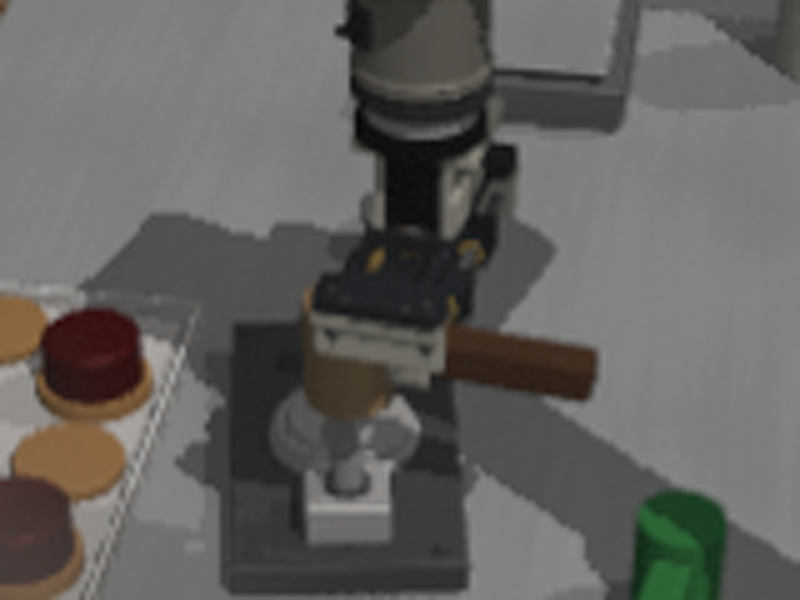

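View pics/c3.png

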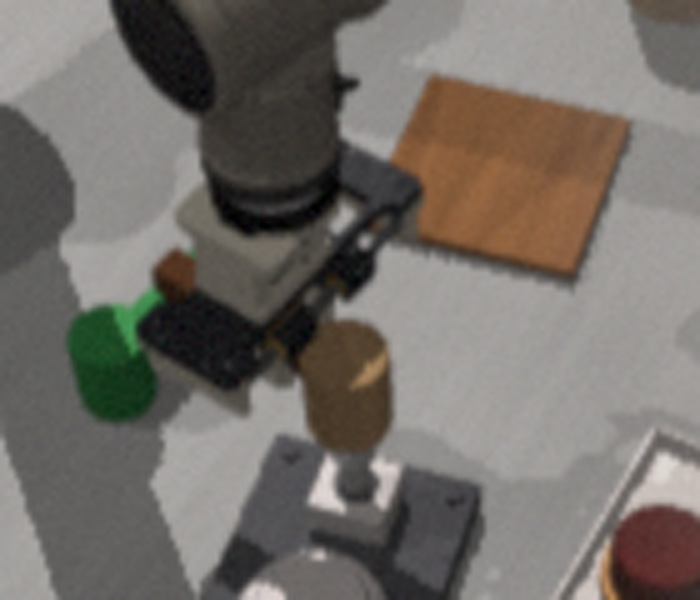

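Both views show the mallet head over the cap. I lower it towards the pin.

```bash
python3 -m crank '[[-0.1,-0.1,0.7,0,0,0,0.05],[-0.1,-0.1,1.4,0,0,0,0.05],[-0.1,-0.1,2,0,0,0,0.05],[-0.1,-0.1,2.1,0,0,0,0.05]]' 60
python3 -m crank '[[0,0,0.2,0,0,0,0.05],[0,0,0.4,0,0,0,0.05],[0,0,0.5,0,0,0,0.05],[0,0,0.6,0,0,0,0.05],[0,0,0.7,0,0,0,0.05]]' 60
```

```text
time: 5.28
tool_pos: [0.5369, -0.0789, 0.1487]
tool_rot: [3.141, -0.001, 3.02]
contact_force: [-0.0, 0.2, -3.9]
opening: 0.0259
time: 5.9
tool_pos: [0.5373, -0.0791, 0.143]
tool_rot: [-3.142, 0.0, 3.02]
contact_force: [-2.4, 0.9, 1.2]
opening: 0.0256
```

```bash
python3 -m crank '[[0,0,0.1,0,0,0,0.05],[0,0,0.25,0,0,0,0.05],[0,0,0.4,0,0,0,0.05],[0,0,0.5,0,0,0,0.05],[0,0,0.6,0,0,0,0.05]]' 60
python3 -m crank '[[0,0,0.1,0,0,0,0.05],[0,0,0.2,0,0,0,0.05],[0,0,0.3,0,0,0,0.05],[0,0,0.4,0,0,0,0.05]]' 60
```

```text
time: 6.52
tool_pos: [0.5373, -0.0791, 0.1364]
tool_rot: [3.142, 0.0, 3.02]
contact_force: [-3.0, 0.6, 3.1]
opening: 0.0259
time: 7.02
tool_pos: [0.5373, -0.0791, 0.1324]
tool_rot: [3.142, 0.0, 3.02]
contact_force: [-3.2, 0.8, 2.9]
opening: 0.0255
```

```bash
python3 -m crank '[[0,0,0.1,0,0,0,0.05],[0,0,0.2,0,0,0,0.05],[0,0,0.25,0,0,0,0.05]]' 60
for i in 1; do :; done
python3 -m crank '[[0,0,0.04,0,0,0,0.05],[0,0,0.08,0,0,0,0.05]]' 60
```

```text
time: 7.4
tool_pos: [0.5373, -0.0791, 0.1299]
tool_rot: [3.142, 0.0, 3.02]
contact_force: [-3.1, 0.5, 2.6]
opening: 0.0258
time: 7.65
tool_pos: [0.5373, -0.0791, 0.1292]
tool_rot: [3.142, 0.0, 3.02]
contact_force: [-3.3, 0.2, 2.4]
opening: 0.0257
```

```bash
python3 -m crank '[[0,0,0.04,0,0,0,0.05],[0,0,0.08,0,0,0,0.05]]' 60
```

```text
time: 7.9
tool_pos: [0.5373, -0.0791, 0.1283]
tool_rot: [3.142, 0.0, 3.02]
contact_force: [-3.7, -0.3, 2.5]
opening: 0.0257
```

```bash
python3 -m crank '[[0,0,0.04,0,0,0,0.05],[0,0,0.08,0,0,0,0.05]]' 60
```

```text
time: 8.15
tool_pos: [0.5373, -0.0791, 0.1275]
tool_rot: [3.142, 0.0, 3.02]
contact_force: [-3.8, -0.0, 3.6]
opening: 0.0255
```

```bash
python3 -m crank '[[0,0,0.04,0,0,0,0.05],[0,0,0.08,0,0,0,0.05]]' 60
```

```text
time: 8.4
tool_pos: [0.5373, -0.0791, 0.1267]
tool_rot: [3.142, 0.0, 3.02]
contact_force: [-3.9, -0.3, 2.5]
opening: 0.0261
```

```bash
sleep 1; python3 - <<'E'
from h import *
to()
E
```

```text
pose [ 0.5373 -0.0791  0.1267] [3.142 0.    3.02 ] F [-3.9 -0.3  2.5] t 8.4 q [-0.29  0.5   1.64  0.    1.01 -1.74]
```

```bash
python3 -m crank '[[0,0,0.04,0,0,0,0.05],[0,0,0.08,0,0,0,0.05]]' 60
```

```text
time: 8.65
tool_pos: [0.5373, -0.0791, 0.1259]
tool_rot: [3.141, 0.0, 3.02]
contact_force: [-3.4, -0.6, 2.8]
opening: 0.0255
```

```bash
python3 -m crank '[[0,0,0.04,0,0,0,0.05],[0,0,0.08,0,0,0,0.05]]' 60
```

```text
time: 8.9
tool_pos: [0.5373, -0.0791, 0.1251]
tool_rot: [3.142, 0.0, 3.02]
contact_force: [-3.7, -0.6, 2.4]
opening: 0.0255
```

```bash
python3 -m crank '[[0,0,0.04,0,0,0,0.05],[0,0,0.08,0,0,0,0.05]]' 60
```

```text
time: 9.15
tool_pos: [0.5373, -0.0791, 0.1243]
tool_rot: [3.141, -0.0, 3.02]
contact_force: [-3.3, -0.1, 3.0]
opening: 0.0257
```

```bash
python3 -m crank '[[0,0,0.04,0,0,0,0.05],[0,0,0.08,0,0,0,0.05]]' 60
```

```text
time: 9.4
tool_pos: [0.5373, -0.0791, 0.1235]
tool_rot: [3.141, 0.0, 3.02]
contact_force: [-4.1, -0.1, 2.8]
opening: 0.0255
```

```bash
python3 -m crank '[[0,0,0.04,0,0,0,0.05],[0,0,0.08,0,0,0,0.05]]' 60
```

```text
time: 9.65
tool_pos: [0.5373, -0.0791, 0.1227]
tool_rot: [3.142, 0.0, 3.02]
contact_force: [-3.9, -0.2, 4.6]
opening: 0.0255
```

```bash
python3 -m crank '[[0,0,0.02,0,0,0,0.05],[0,0,0.04,0,0,0,0.05]]' 60
```

```text
time: 9.9
tool_pos: [0.5373, -0.0791, 0.1223]
tool_rot: [3.142, -0.0, 3.02]
contact_force: [-3.6, 0.6, 2.6]
opening: 0.0255
```

Noise only, so I go on.

```bash
python3 -m crank '[[0,0,0.04,0,0,0,0.05],[0,0,0.08,0,0,0,0.05]]' 60
```

```text
time: 10.15
tool_pos: [0.5373, -0.0791, 0.1215]
tool_rot: [3.142, 0.0, 3.02]
contact_force: [-3.8, -0.2, 4.0]
opening: 0.026
```

```bash
python3 -m crank '[[0,0,0.04,0,0,0,0.05],[0,0,0.08,0,0,0,0.05]]' 60
```

```text
time: 10.4
tool_pos: [0.5373, -0.0791, 0.1207]
tool_rot: [3.142, 0.0, 3.02]
contact_force: [-2.9, 1.0, 3.5]
opening: 0.0258
```

```bash
python3 -m crank '[[0,0,0.04,0,0,0,0.05],[0,0,0.08,0,0,0,0.05]]' 60
```

```text
time: 10.65
tool_pos: [0.5373, -0.0791, 0.1199]
tool_rot: [3.141, 0.0, 3.02]
contact_force: [-4.9, -1.3, 4.2]
opening: 0.0256
```

```bash
python3 -m crank '[[0,0,0.04,0,0,0,0.05],[0,0,0.08,0,0,0,0.05]]' 60
```

```text
time: 10.9
tool_pos: [0.5373, -0.0791, 0.1191]
tool_rot: [3.142, 0.0, 3.02]
contact_force: [-3.9, -0.6, 2.0]
opening: 0.0255
```

```bash
python3 -m crank '[[0,0,0.04,0,0,0,0.05],[0,0,0.08,0,0,0,0.05]]' 60
```

```text
time: 11.15
tool_pos: [0.5373, -0.0791, 0.1183]
tool_rot: [3.142, 0.0, 3.02]
contact_force: [-4.1, -0.8, 3.4]
opening: 0.0256
```

```bash
python3 -m crank '[[0,0,0.04,0,0,0,0.05],[0,0,0.08,0,0,0,0.05]]' 60
```

```text
time: 11.4
tool_pos: [0.5373, -0.0791, 0.1176]
tool_rot: [3.142, 0.0, 3.02]
contact_force: [-4.6, -0.0, 6.2]
opening: 0.0258
```

```bash
python3 -m crank '[[0,0,0.02,0,0,0,0.05],[0,0,0.04,0,0,0,0.05]]' 60
```

```text
time: 11.65
tool_pos: [0.5373, -0.0791, 0.1175]
tool_rot: [3.142, 0.0, 3.02]
contact_force: [-5.9, -0.3, 7.0]
opening: 0.0259
```

The force is rising, so this is the stop. I'm aiming for about +18 N beyond the 3 N baseline.

```bash
python3 -m crank '[[0,0,0.03,0,0,0,0.05],[0,0,0.06,0,0,0,0.05]]' 60
```

```text
time: 11.9
tool_pos: [0.5372, -0.0791, 0.1172]
tool_rot: [-3.142, 0.0, 3.02]
contact_force: [-6.2, -0.3, 10.6]
opening: 0.0257
```

```bash
python3 -m crank '[[0,0,0.04,0,0,0,0.05],[0,0,0.08,0,0,0,0.05]]' 60
```

```text
time: 12.15
tool_pos: [0.5372, -0.0791, 0.1168]
tool_rot: [-3.141, 0.0, 3.02]
contact_force: [-7.5, 0.4, 13.3]
opening: 0.0256
```

```bash
python3 -m crank '[[0,0,0.04,0,0,0,0.05],[0,0,0.08,0,0,0,0.05]]' 60
```

```text
time: 12.4
tool_pos: [0.5372, -0.0791, 0.1164]
tool_rot: [-3.141, 0.001, 3.02]
contact_force: [-9.8, 0.7, 16.6]
opening: 0.0257
```

```bash
python3 -m crank '[[0,0,0.04,0,0,0,0.05],[0,0,0.08,0,0,0,0.05]]' 60
```

```text
time: 12.65
tool_pos: [0.5372, -0.0791, 0.116]
tool_rot: [-3.141, 0.001, 3.02]
contact_force: [-10.5, 0.9, 19.9]
opening: 0.0255
```

The pin is solidly home at about 17 N beyond its resistance. I lift off now and check how the mallet sits in the grip.

```bash
python3 -m crank '[[0,0,-0.5,0,0,0,0.05],[0,0,-2,0,0,0,0.05],[0,0,-4.5,0,0,0,0.05],[0,0,-7,0,0,0,0.05],[0,0,-7,0,0,0,0.05]]' 60
python3 - <<'E'
from h import *
snap("side","s4",(250,90,410,210),5); snap("scene","c4",(230,130,370,250),5);to((.4646,.2384,.17),3.02)
E
```

```text
time: 13.28
tool_pos: [0.5387, -0.0794, 0.1859]
tool_rot: [-3.141, 0.005, 3.02]
contact_force: [0.1, -0.2, -4.0]
opening: 0.0255
shift cm [11.05 30.62  1.37]
turn deg [ 0. -0. -0.]
pose [ 0.537  -0.079   0.1835] [ 3.141e+00 -1.000e-03  3.020e+00] F [-0.5  0.4 -3.9] t 13.38 q [-0.29  0.43  1.57  0.    1.14 -1.74]
```

View pics/s4.png

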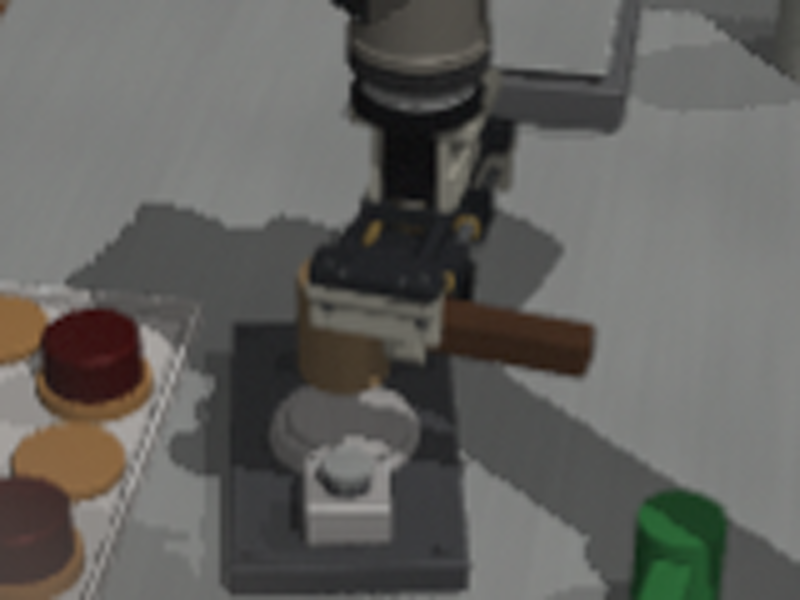

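View pics/c4.png

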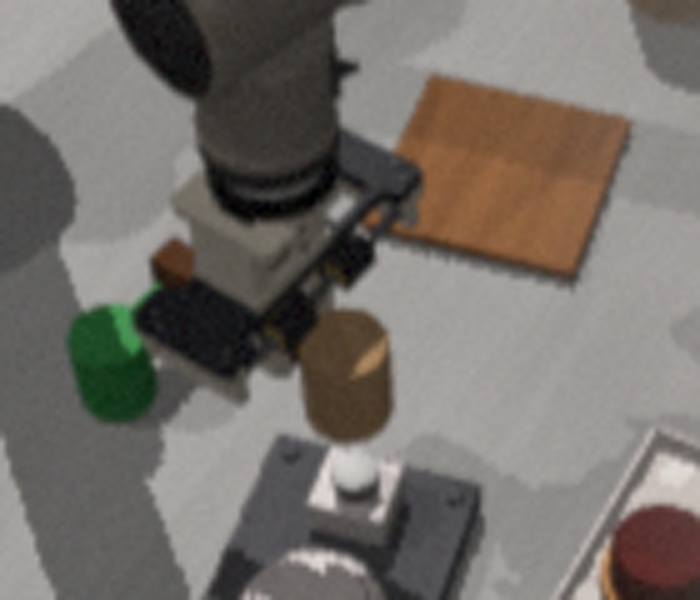

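The side view shows the pin cap now low, at (347,465) in the crop, and the mallet still level in the grip. I carry it back to where it stood.

```bash
python3 -m crank '[[1,3,0,0,0,0,0.05],[3,8,0,0,0,0,0.05],[5,13,0,0,0,0,0.05],[7,18,0,0,0,0,0.05],[8.5,23,0,0,0,0,0.05]]' 60
python3 -m crank '[[1.7,4.6,0,0,0,0,0.05],[2.5,7.2,0,0,0,0,0.05],[2.6,7.6,2,0,0,0,0.05],[2.6,7.6,5,0,0,0,0.05],[2.6,7.6,7,0,0,0,0.05]]' 60
python3 -m crank '[[0,0,2.5,0,0,0,0.05],[0,0,4.2,0,0,0,0.05],[0,0,4.8,0,0,0,0.05],[0,0,4.8,0,0,0,0.05]]' 60
python3 - <<'E'
from h import *
to((.4646,.2384,.0575),3.02)
E
```

```text
time: 14.0
tool_pos: [0.4795, 0.161, 0.1828]
tool_rot: [-3.141, -0.002, 3.019]
contact_force: [0.7, -0.8, -4.6]
opening: 0.0256
time: 14.62
tool_pos: [0.4629, 0.2379, 0.1115]
tool_rot: [-3.14, -0.004, 3.02]
contact_force: [0.3, -0.3, -4.3]
opening: 0.0257
time: 15.12
tool_pos: [0.464, 0.238, 0.0655]
tool_rot: [-3.141, -0.001, 3.02]
contact_force: [-0.6, -0.4, -3.1]
opening: 0.0255
shift cm [-0.06  0.05  0.8 ]
turn deg [-0.  -0.1 -0. ]
pose [0.464  0.238  0.0655] [-3.141e+00 -1.000e-03  3.020e+00] F [-0.6 -0.4 -3.1] t 15.12 q [ 0.33  0.55  1.75  0.    0.84 -1.12]
```

```bash
python3 -m crank '[[0,0,0.3,0,0,0,0.05],[0,0,0.55,0,0,0,0.05],[0,0,0.6,0,0,0,0.05]]' 60; python3 -m crank '[[0,0,0.1,0,0,0,0.05],[0,0,0.1,0,0,0,0.05]]' 60
```

```text
time: 15.5
tool_pos: [0.4644, 0.2381, 0.0603]
tool_rot: [3.141, 0.0, 3.02]
contact_force: [0.9, -0.4, -4.3]
opening: 0.0258
time: 15.75
tool_pos: [0.4644, 0.2381, 0.0592]
tool_rot: [3.141, 0.0, 3.02]
contact_force: [0.3, 0.7, -4.3]
opening: 0.0257
```

```bash
python3 -m crank '[[0,0,0.08,0,0,0,0.05],[0,0,0.13,0,0,0,0.05],[0,0,0.13,0,0,0,0.05]]' 60
```

```text
time: 16.12
tool_pos: [0.4643, 0.2381, 0.0578]
tool_rot: [3.142, -0.0, 3.02]
contact_force: [-0.0, 0.2, -4.2]
opening: 0.0256
```

```bash
python3 -m crank '[[0,0,0.06,0,0,0,0.05],[0,0,0.1,0,0,0,0.05]]' 60
```

```text
time: 16.38
tool_pos: [0.4643, 0.2382, 0.0574]
tool_rot: [3.141, 0.0, 3.02]
contact_force: [-2.5, -0.1, 6.4]
opening: 0.0255
```

It has landed on the board. I ease off and release.

```bash
python3 -m crank '[[0,0,-0.05,0,0,0,0.05],[0,0,-0.05,0,0,0,0.05]]' 60;  python3 -m crank '[[0,0,0,0,0,0,0.35],[0,0,0,0,0,0,0.6],[0,0,0,0,0,0,0.6],[0,0,0,0,0,0,0.7],[0,0,0,0,0,0,0.7]]' 60
```

```text
time: 16.62
tool_pos: [0.4644, 0.2381, 0.0574]
tool_rot: [3.141, 0.0, 3.02]
contact_force: [-1.4, 0.4, -0.5]
opening: 0.0254
time: 17.25
tool_pos: [0.4644, 0.2381, 0.0574]
tool_rot: [3.141, 0.0, 3.02]
contact_force: [-0.2, -0.2, -0.5]
opening: 0.0631
```

```bash
python3 -m crank '[[0,0,-1,0,0,0,0.7],[0,0,-5,0,0,0,0.7],[0,0,-10,0,0,0,0.7],[0,0,-13,0,0,0,0.7]]' 60
python3 - <<'E'
from h import *
snap("side","s5",(270,210,400,310),6); snap("scene","c5",(230,110,390,310),3); to()
E
```

```text
time: 17.75
tool_pos: [0.465, 0.2384, 0.1906]
tool_rot: [3.14, 0.003, 3.02]
contact_force: [-0.2, 0.1, 0.3]
opening: 0.0641
pose [0.4661 0.2388 0.1917] [3.138 0.007 3.02 ] F [-0.7 -0.3 -0.5] t 17.85 q [ 0.33  0.39  1.62  0.    1.13 -1.12]
```

View pics/s5.png

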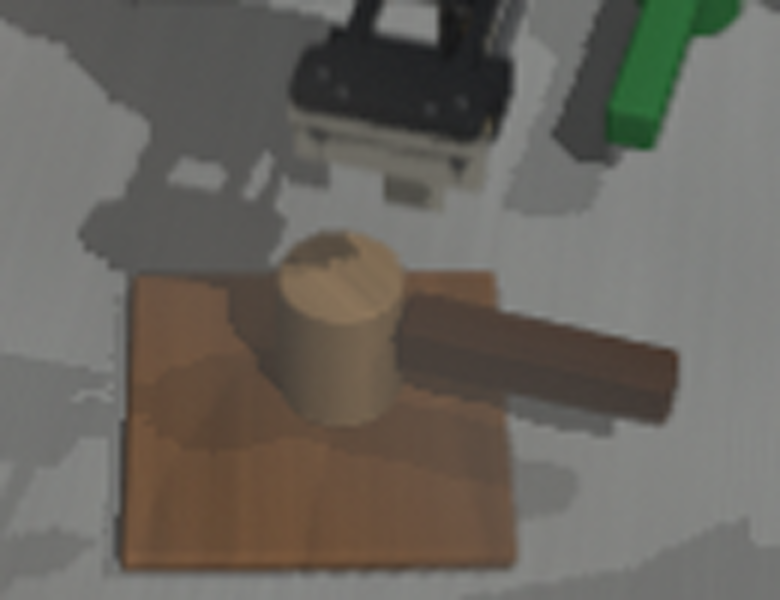

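View pics/c5.png

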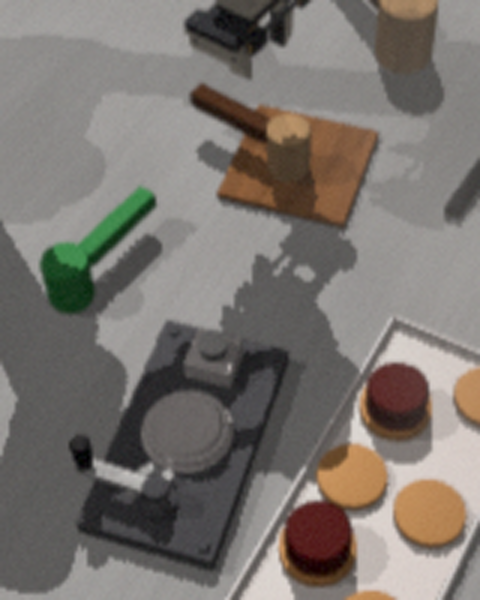

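The mallet stands upright on the board and the pin is down. The knob is next. I'll cage it between partly open jaws, sweep it round, and stay above the lever.

```bash
python3 - <<'E'
from h import *
to((.5368,-.2745,.19),np.radians(190.7)-2*np.pi)
print("mould",tri((235,320),(337,127)))
E
```

```text
shift cm [-13.26 -50.09   0.08]
turn deg [  0.1   0.4 -17.7]
pose [0.4661 0.2388 0.1917] [3.138 0.007 3.02 ] F [-0.7 -0.3 -0.5] t 17.85 q [ 0.33  0.39  1.62  0.    1.13 -1.12]
mould [ 0.57507327 -0.44762097  0.05030254]
```

```bash
python3 -m crank '[[-1,-5,0,0,0,-2,0.7],[-2.5,-11,0,0,0,-5,0.7],[-4,-17,0,0,0,-8,0.7],[-5.5,-23,0,0,0,-11,0.7],[-7,-29,0,0,0,-14,0.7]]' 30
python3 - <<'E'
from h import *
to((.5368,-.2745,.19),np.radians(190.7)-2*np.pi)
E
```

```text
time: 18.48
tool_pos: [0.4981, -0.0601, 0.1869]
tool_rot: [3.141, -0.001, -3.017]
contact_force: [1.2, 0.7, 0.3]
opening: 0.0644
shift cm [ -1.18 -21.75  -0.32]
turn deg [ 0.  -0.  -3.6]
pose [ 0.4981 -0.0601  0.1869] [ 3.141e+00 -1.000e-03 -3.017e+00] F [1.2 0.7 0.3] t 18.48 q [-0.27  0.36  1.68  0.    1.11 -1.97]
```

```bash
python3 -m crank '[[-0.4,-6,0,0,0,-2,0.7],[-0.9,-12,0,0,0,-3.6,0.7],[-1.2,-18,0,0,0,-3.6,0.7],[-1.3,-20.5,0,0,0,-3.6,0.7],[-1.3,-20.5,0,0,0,-3.6,0.7]]' 30
python3 - <<'E'
from h import *
snap("wrist","w6"); snap("side","s6",(270,90,400,190),6); to((.5368,-.2745,.093),np.radians(190.7)-2*np.pi)
E
```

```text
time: 19.1
tool_pos: [0.5359, -0.2617, 0.1861]
tool_rot: [3.141, -0.001, -2.959]
contact_force: [-0.3, 0.7, 1.0]
opening: 0.0641
shift cm [ 0.19 -1.53  9.36]
turn deg [ 0.1 -0.1 -0.1]
pose [ 0.536  -0.2593  0.1866] [ 3.140e+00 -1.000e-03 -2.957e+00] F [-0.6  0.4  0.1] t 19.2 q [-0.58  0.52  1.41  0.    1.22 -2.34]
```

View pics/w6.png

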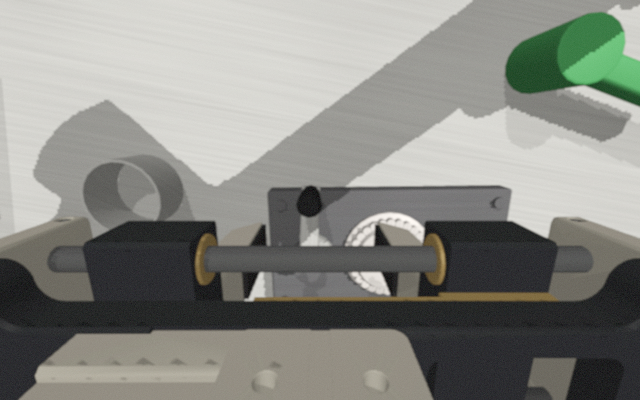

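View pics/s6.png

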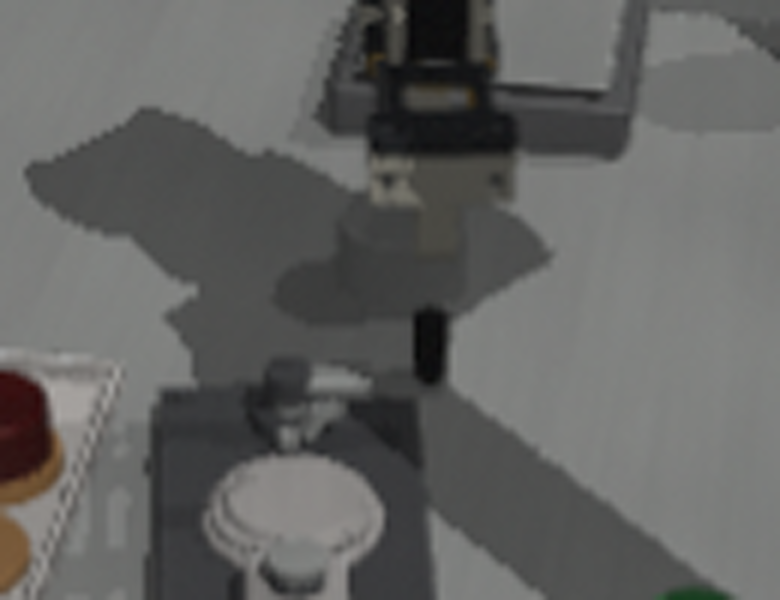

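The wrist view shows the knob top at about (309,197). Checking that against the estimate.

```bash
python3 - <<'E'
from h import *
w=np.load("w6.npz")
print(atz(w,(309,204),.104),atz(w,(309,196),.104)); to((.5368,-.2745,.093),np.radians(190.7)-2*np.pi)
E
```

```text
[ 0.53378521 -0.27139348  0.104     ] [ 0.5271762  -0.27255449  0.104     ]
shift cm [ 0.19 -1.53  9.36]
turn deg [ 0.1 -0.1 -0.1]
pose [ 0.536  -0.2593  0.1866] [ 3.140e+00 -1.000e-03 -2.957e+00] F [-0.6  0.4  0.1] t 19.2 q [-0.58  0.52  1.41  0.    1.22 -2.34]
```

```bash
python3 -m crank '[[0.25,-1.4,0,0,0,0,0.7],[0.25,-1.4,3,0,0,0,0.7],[0.25,-1.4,6,0,0,0,0.7],[0.25,-1.4,8.8,0,0,0,0.7],[0.25,-1.4,9.3,0,0,0,0.7]]' 30
python3 -m crank '[[0,0,0,0,0,0,0.36],[0,0,0,0,0,0,0.36],[0,0,0,0,0,0,0.36],[0,0,0,0,0,0,0.36]]' 10
python3 - <<'E'
from h import *
snap("side","s7",(270,90,400,190),6); to((.5355,-.2735,.093),np.radians(190.7)-2*np.pi);print(robot.observe()["opening"])
E
```

```text
time: 19.82
tool_pos: [0.5358, -0.2735, 0.0928]
tool_rot: [3.139, -0.003, -2.955]
contact_force: [-0.2, -0.1, -0.3]
opening: 0.064
time: 20.32
tool_pos: [0.5368, -0.2745, 0.095]
tool_rot: [-3.141, 0.001, -2.956]
contact_force: [0.1, 0.2, -0.2]
opening: 0.0338
shift cm [0.1  0.12 0.18]
turn deg [-0.   0.  -0.1]
pose [ 0.5367 -0.2745  0.0948] [-3.141e+00  1.000e-03 -2.956e+00] F [0.4 0.8 0. ] t 20.38 q [-0.6   0.63  1.49  0.    1.02 -2.36]
0.03338173292575496
```

View pics/s7.png

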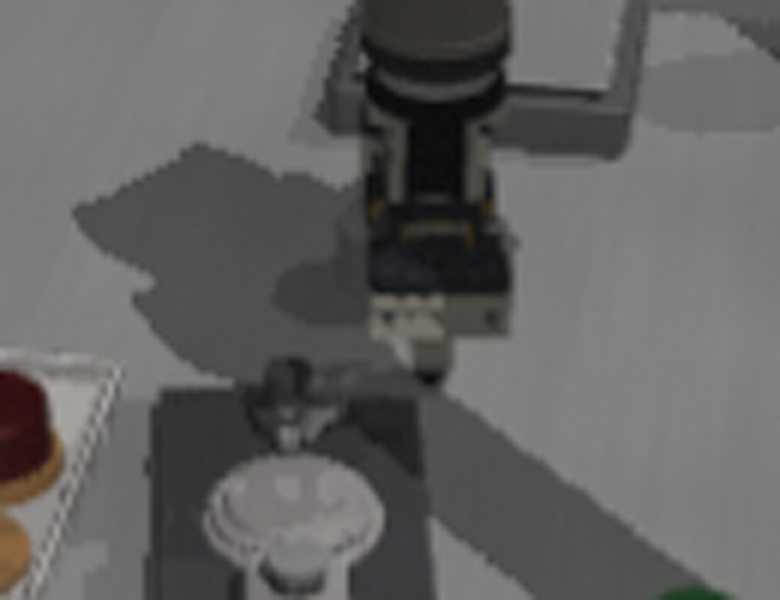

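The knob is between the fingers, so I sweep the arc clockwise.

```bash
python3 -m crank '[[-0.03,0.7,0,0,0,5,0.36],[-0.12,1.39,0,0,0,10,0.36],[-0.27,2.07,0,0,0,15,0.36],[-0.48,2.74,0,0,0,20,0.36],[-0.75,3.38,0,0,0,25,0.36]]' 10
```

```text
time: 21.0
tool_pos: [0.5379, -0.2422, 0.0954]
tool_rot: [-3.137, 0.002, 2.888]
contact_force: [-4.7, -9.8, 4.8]
opening: 0.0327
```

```bash
python3 -m crank '[[-0.03,0.7,0,0,0,5,0.36],[-0.12,1.39,0,0,0,10,0.36],[-0.27,2.07,0,0,0,15,0.36],[-0.48,2.74,0,0,0,20,0.36],[-0.75,3.38,0,0,0,25,0.36]]' 10
python3 - <<'E'
from h import *
snap("side","s8",(270,90,400,190),6); to()
E
```

```text
time: 21.62
tool_pos: [0.552, -0.2132, 0.0967]
tool_rot: [-3.135, 0.003, 2.451]
contact_force: [-15.1, -13.2, 17.3]
opening: 0.0384
pose [ 0.5524 -0.2122  0.0966] [-3.136e+00  3.000e-03  2.448e+00] F [-8.8 -7.9  9.6] t 21.68 q [-0.49  0.61  1.52 -0.01  1.01 -1.37]
```

View pics/s8.png

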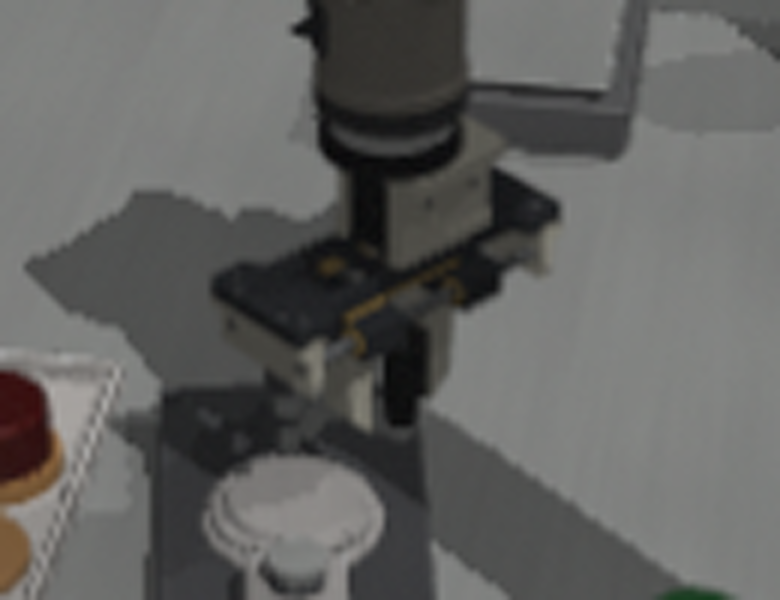

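The knob is still caged at about 50°, but the finger is yielding at 10 N. I stiffen the jaws and carry on.

```bash
python3 -m crank '[[0,0,0,0,0,0,0.36],[-0.03,0.7,0,0,0,5,0.36],[-0.12,1.39,0,0,0,10,0.36],[-0.27,2.07,0,0,0,15,0.36]]' 40
```

```text
time: 22.18
tool_pos: [0.5674, -0.1961, 0.095]
tool_rot: [-3.138, 0.0, 2.189]
contact_force: [-1.8, -2.2, 1.3]
opening: 0.0333
```

```bash
python3 -m crank '[[-0.03,0.7,0,0,0,5,0.36],[-0.12,1.39,0,0,0,10,0.36],[-0.27,2.07,0,0,0,15,0.36],[-0.48,2.74,0,0,0,20,0.36],[-0.6,3.0,0,0,0,22,0.36]]' 30
python3 - <<'E'
from h import *
snap("side","s9",(270,90,400,190),6); snap("scene","c9",(230,190,350,310),5); to()
E
```

```text
time: 22.8
tool_pos: [0.5967, -0.1816, 0.0942]
tool_rot: [-3.141, -0.0, 1.807]
contact_force: [-1.1, -0.5, 0.5]
opening: 0.033
pose [ 0.5966 -0.1817  0.0942] [-3.141 -0.     1.809] F [ 0.2 -0.6 -0.1] t 22.9 q [-0.42  0.66  1.42  0.    1.05 -0.66]
```

View pics/s9.png

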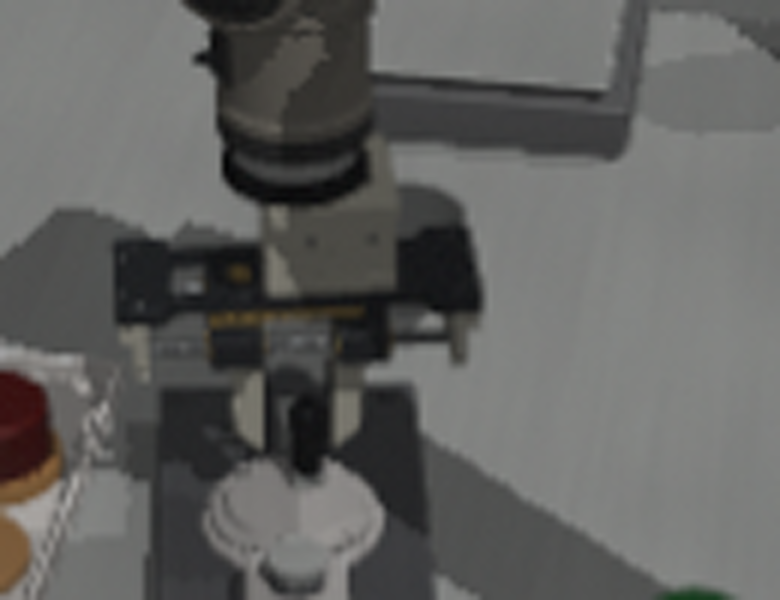

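View pics/c9.png

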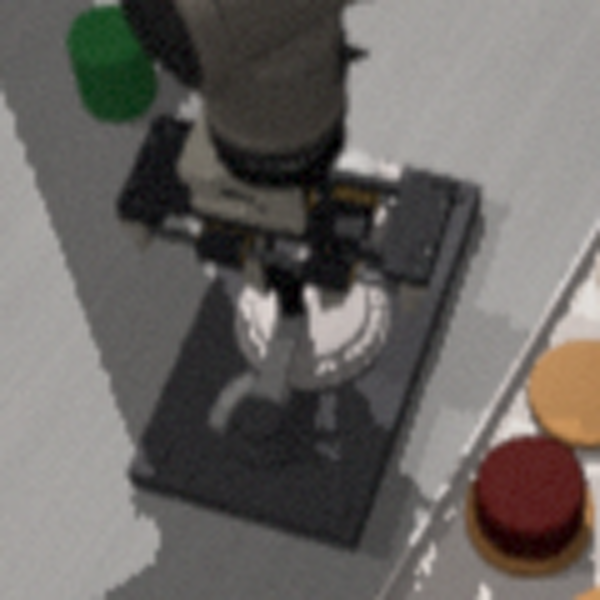

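The lever lies across the die and has dropped. I nudge it gently to confirm it is against its stop.

```bash
python3 -m crank '[[0,0.2,0,0,0,1.5,0.36],[0,0.4,0,0,0,3,0.36],[0,0.6,0,0,0,3,0.36]]' 10
```

```text
time: 23.28
tool_pos: [0.602, -0.1805, 0.0942]
tool_rot: [-3.141, -0.001, 1.756]
contact_force: [-3.1, 0.2, 0.6]
opening: 0.0331
```

```bash
python3 -m crank '[[0,0.1,0,0,0,0,0.36],[0,0.2,0,0,0,0,0.36]]' 10
```

```text
time: 23.52
tool_pos: [0.6041, -0.1798, 0.0943]
tool_rot: [-3.141, -0.001, 1.756]
contact_force: [-4.1, 1.8, 0.7]
opening: 0.0327
```

```bash
python3 -m crank '[[0,0.1,0,0,0,0,0.36],[0,0.2,0,0,0,0,0.36]]' 10
```

```text
time: 23.78
tool_pos: [0.6059, -0.1795, 0.0942]
tool_rot: [-3.141, -0.001, 1.756]
contact_force: [-5.3, 2.1, 1.5]
opening: 0.033
```

```bash
python3 -m crank '[[0,0.1,0,0,0,0,0.36],[0,0.2,0,0,0,0,0.36]]' 10
```

```text
time: 24.02
tool_pos: [0.607, -0.1791, 0.0941]
tool_rot: [-3.139, -0.002, 1.756]
contact_force: [-8.1, 1.5, 4.1]
opening: 0.0331
```

It has reached the firm stop: the force rises and the TCP lags. I back off to the middle, open and lift straight up.

```bash
python3 -m crank '[[0,-0.4,0,0,0,0,0.5],[0,-0.7,0,0,0,0,0.6],[0,-0.7,0,0,0,0,0.6]]' 10
python3 -m crank '[[0,0,-2,0,0,0,0.6],[0,0,-6,0,0,0,0.6],[0,0,-11,0,0,0,0.6],[0,0,-14,0,0,0,0.6]]'
python3 -m crank '[[5,0,-3,0,0,0,0.6],[-6,-8,-5,0,0,0,0.6],[-12,-12,-6,0,0,0,0.6],[-18,-18,-6,0,0,0,0.6],[-18,-18,-6,0,0,0,0.6]]'
```

```text
time: 24.4
tool_pos: [0.6017, -0.1811, 0.0946]
tool_rot: [3.14, 0.001, 1.756]
contact_force: [-0.5, -1.0, -0.2]
opening: 0.0543
time: 24.9
tool_pos: [0.6023, -0.1811, 0.2374]
tool_rot: [3.138, 0.002, 1.756]
contact_force: [0.8, -0.2, -0.8]
opening: 0.055
time: 25.52
tool_pos: [0.4784, -0.3542, 0.2917]
tool_rot: [3.14, 0.001, 1.757]
contact_force: [1.0, -0.2, 0.3]
opening: 0.0553
```

```bash
python3 - <<'E'
from h import *
snap("scene","ca",(230,110,390,310),3); snap("side","sa",(200,90,400,320),3); to()
f=cv2.imread("pics/ca.png");g=cv2.imread("pics/sa.png")
z=np.zeros((600,800,3),np.uint8); z[:600,:480]=f[:600]; g=cv2.resize(g[:,250:],None,fx=.9,fy=.9); z[:g.shape[0],480:480+min(320,g.shape[1])]=g[:600,:320]; cv2.imwrite("pics/fin.png",cv2.convertScaleAbs(z,alpha=1.3,beta=15))
snap("side","sb2",(270,110,370,210),6)
E
```

```text
pose [ 0.4762 -0.3581  0.2916] [-3.141e+00  3.000e-03  1.749e+00] F [ 0.3 -0.1 -0.7] t 25.62 q [-0.77  0.45  1.24 -0.    1.46 -0.95]
```

View pics/fin.png

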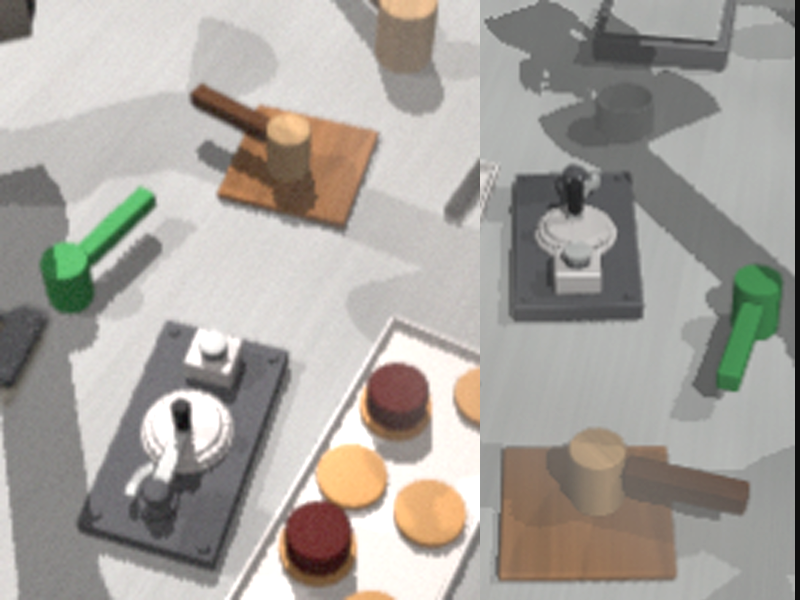

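View pics/sb2.png

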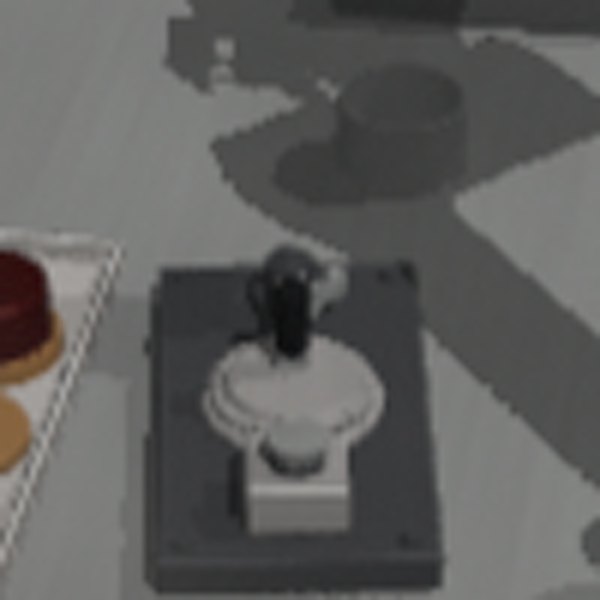

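```bash
python3 - <<'E'
from h import *
p=tri((290.2,245.5),(318.4,157)); print(p,"expected",(.6007,-.1824,.097)); d=p[:2]-[.6157,-.261]; print(190.7-np.degrees(np.arctan2(d[1],d[0])))
print("mallet",tri((230+289/3,110+127/3),(327.1,255.9)), "pin",tri((230+214/3,110+345/3),(270+297/6,110+438/6)))
robot.hand_in()
E
```

```text
[ 0.60123688 -0.18417087  0.0943412 ] expected (0.6007, -0.1824, 0.097)
90.0388115156702
mallet [0.50718403 0.23336597 0.08145471] pin [ 0.58190194 -0.0857317   0.06582382]
the job is handed in; nothing more can be done
```

The die is locked in the press bed and the job is handed in, at about 26 s of the 64 s allowed. No check failed.

- **Pin:** I pushed it down slowly with the held mallet until the force rose with the mallet face about 72 mm above the table. I stopped at about 17 N beyond its roughly 7 N resistance, inside the 10–32 N window, then lifted straight off. The last picture put the cap at 66 mm, lower than the 70–72 mm the arm's own reading gives. I put that down to the rough pixel reading, and both values are within the stated 64–82 mm.
- **Mallet:** It is back on its striking face on the board. The last pictures show it upright, with its head within about 2 mm of where I first measured it.
- **Latch:** I swept the knob clockwise over the hump with the fingers partly open around it, then nudged it to its stop, where the force rose to 8 N. Measured afterwards with the arm clear, it stood at about 90°. The knob top was at 94 mm against an expected 97 mm, so it is down in the low notch.
- **Cakes and ring mould:** I did not touch them, and at hand-in the gripper was clear of everything.

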